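# Build up the drive axle and the idler axle

## Robot

A 6-joint arm with a two-finger parallel gripper is mounted at the origin on the work surface. World frame = base frame: x ahead of the robot, y to its left, z up, the work surface at z = 0. Lengths are in m, angles in rad, forces in N, time in s.
With the tool pointing down it reaches from about 0.3 to 0.775 m from the base axis. Payload 14.6 kg.
Tool frame: the origin (TCP) lies midway between the tips of the shut fingers; the grasp point (between the pads) lies env.pinch_z behind it (env.pinch_z is the distance from the TCP to the grasp point, in m); z points along the fingers, y is the line along which they close (so a half turn about z gives the same grasp; the last joint's range is limited). The gripper opens to 85 mm and grips with 20 to 120 N. Pads are 22 mm wide; open, the fingers measure 114 mm over their backs; the gripper's body (76 mm by 85 mm) begins 54 mm behind the grasp point. The pads swing forward as they close: fully open they stand 13 mm farther back than shut.
Start: joints at [-0.067, 0.3, 1.521, -0, 1.321, -0.067], TCP at [0.55, -0, 0.231] pointing down, gripper open.
Joint ranges: [-3.03, 3.03], [-0.79, 2.21], [0.23, 2.52], [-1.04, 4.18], [0, 3.07], [-2.55, 2.55]. Speed limits (rad/s): [2.22, 2.22, 2.57, 3.14, 3.14, 3.14].

## Interface

Orientations are given as [roll, pitch, yaw] about the fixed x, y, z axes, in that order (R = Rz(yaw) Ry(pitch) Rx(roll)).
In Python, from rig import env gives the robot as it stands.
- The arm moves only by the shell command python3 -m handwheel 'ROWS' [FORCE]. ROWS is JSON, a list of rows, each a list of 3 entries, a list of its own where there are three numbers: the gripper's target within -1 to 1 (fully open at 1, half-way at 0, shut at -1), then the shift along the world's x, y, z in units of 50 cm (1.0 is 50 cm), then the turn, a rotation vector about the world's x, y, z in units of 90 degrees (1.0 is 90 degrees). In form: [[grip, [x, y, z], [wx, wy, wz]], ...]. A call has 1 to 12 rows; each row is the pose to reach, as a shift and turn from the pose commanded when the call began; what a row does not reach only later rows make up. A row lasts 1/12 s, in which the tool goes at most 41.7 mm and 7.16 degrees, less where a joint would pass 70% of its speed; a pose out of reach is approached as far as the arm can. A call with a number of a shift or a turn outside -1 to 1 is refused whole. A call with a gripper value outside its range is refused whole. The fingers move at their own pace and stop on an object; FORCE is the grip in N (left out, the last holds). Time passes only in rows, so rows that repeat a pose let the fingers close. It gives the time, the measured TCP pose, the force, the opening and the grip force at its end, in the units of the state.
- env.observe(): the state, without advancing time (a new reading comes with each control period).
- env.get_image(name): name is "scene" or "side" or "wrist"; returns a dict with "image" (384x512x3 uint8, red, green, blue), "range_z" (384x512 float32, m along the optical axis (not along the pixel's ray), 0 where there is no reading), "K" (3x3 intrinsics, pixels), "extrinsics" (4x4, takes a point from camera to world coordinates). Camera axes: x right, y down, z forward; pixel columns grow to the right and rows downward; lengths in m; the calibration is good to about 2 mm. A picture is of the moment at which its call begins.
- env.close_job(): hands the job in; it is judged then, once.
The state is a dict: "t": time; "joint_pos": joint angles; "dq": joint speeds; "joint_torque": joint torques, N m; "ee_pos": TCP position; "orientation": TCP orientation; "force": force on the tool from outside, world axes, zero at the start; "wrist_torque": the same for the moment, N m; "gripper_width": finger opening in m; "grip_force": force on a finger pad.
Only numpy, scipy, OpenCV 4.12 (cv2) and the standard library are available. Lean on these libraries where they do the work, as an engineer would, in place of code of your own. Each camera call takes 0.05 s, during which the arm holds its last target. There are 200 camera calls.

## Task

Build up the two little axle stands for the club's robot. On the taller axle (square base) slide the wheel on first, all the way down, then the spacer on top of it, then the large gear; on the short axle (round base) seat the small gear. Every part must sit flat and fully down with its hub side up as it lies now, and leave the wrench and the screwdriver where they are.

Things in the scene. Friction and masses are not known exactly. Their poses are not given: they have to be found in the camera images.
- wheel_center (a point): The wheel: grey tyre, metal centre, 60 mm diameter, 24 mm thick, flat on both faces, smooth round outside, about 0.12 kg. The point is its centre, half-way up (12 mm above its underside). 18 mm bore right through along z (up). Lies flat on the bench, any yaw.
- spacer_center (a point): The spacer: a plain short metal tube, 30 mm outside diameter, 20 mm tall, about 0.03 kg. The point is its centre, half-way up (10 mm above its underside). 18 mm bore right through along z (up). Lies flat on the bench, any yaw.
- large_gear_center (a point): The large gear: a toothed metal disc 76 mm over the teeth and 10 mm thick, with a round hub of 28 mm diameter standing 12 mm above the disc's upper face (22 mm tall in all); best gripped by the hub. About 0.12 kg. The point is on its axis, half-way up (11 mm above its underside; the hub's top is 11 mm above the point). 18 mm bore right through along z (up). Lies flat on the bench, any yaw.
- small_gear_center (a point): The small gear: a toothed metal disc 44 mm over the teeth and 10 mm thick, with a round hub of 28 mm diameter standing 12 mm above the disc's upper face (22 mm tall in all); best gripped by the hub. About 0.05 kg. The point is on its axis, half-way up (11 mm above its underside; the hub's top is 11 mm above the point). 18 mm bore right through along z (up). Lies flat on the bench, any yaw.
- drive_seat (a point): Tall axle on a fixed stand: 90 mm square plywood base 8 mm thick, on it a 40 mm round metal shoulder (top 22 mm above the bench), and an upright 12 mm steel axle rising 60 mm above the shoulder, its last 8 mm tapered. The point is on the axle line at the shoulder top, where the first part rests; z up. Wheel and spacer take up 44 mm; the large gear ends 6 mm above the tip.
- idler_seat (a point): Short axle on a fixed stand: round plywood base 84 mm across, 8 mm thick, on it a 40 mm round metal shoulder (top 22 mm above the bench), and an upright 12 mm steel axle rising 20 mm above the shoulder, its last 8 mm tapered. The point is on the axle line at the shoulder top, where the part rests; z up.
- wrench: A loose wrench about 140 mm long, lying along its own x axis on the bench among the parts; to be left alone. The origin is on its underside, about the middle of its length.
- screwdriver: A loose screwdriver about 150 mm long, lying along its own x axis on the bench among the parts; to be left alone. The origin is on its underside, about the middle of its length.
There are look-alikes about, which are no part of the job. Leave any purple look-alike of the part that bears large_gear_center alone. What is shaped like the part that bears spacer_center but turquoise is not meant.

How it is judged:
By the outcome, as a careful person would: the job done as asked, in the order asked, and still so for the second after the job is handed in, with the robot touching nothing.
It also fails if it takes over 112 s, if anything falls off the work surface, if the arm or the gripper's body presses on something with over 40 N, if the wrist force passes 120 N, or if a joint passes its speed limit or range.

## Working session

There is one attempt and no reset: what is moved stays moved. The work goes in short steps, Python scripts to look and compute and a shell command to move; the robot and the scene stay as the last step left them, time stands still between calls to the robot, and variables do not carry over. Pictures are saved under pics/ and viewed, at most 14 in all, crops included, and the job is handed in when it is done.

```bash
ls; mkdir -p pics
python3 - <<'E'
from rig import env
import cv2,numpy as np
print(env.pinch_z, env.observe())
for n in("scene","side"):
    d=env.get_image(n); cv2.imwrite(f"pics/{n}0.png",d["image"][:,:,::-1]); np.savez(f"pics/{n}0.npz",**d); print(d["K"],d["extrinsics"])
E
```

```text
pics
0.0187 {'t': 0.0, 'joint_pos': array([-6.66093602e-02,  3.00491404e-01,  1.52158810e+00, -5.72699417e-06,
        1.32072129e+00, -6.66093902e-02]), 'dq': array([ 2.79859856e-04, -9.23338217e-04, -3.40083001e-04,  1.65031026e-03,
       -1.52242369e-05,  1.19919595e-03]), 'joint_torque': array([ 2.33377898e-03, -5.43485534e+01, -3.61782753e+01,  2.82532977e-05,
        4.14875918e-03, -3.55991256e-05]), 'ee_pos': array([5.49758847e-01, 6.64394015e-06, 2.30707213e-01]), 'orientation': array([-3.14038682e+00, -7.48793345e-05,  1.57079773e+00]), 'force': array([ 0.2551291 , -0.74538319, -0.55644387]), 'wrist_torque': array([ 0.00151278, -0.02357757,  0.02054933]), 'grip_force': 0.0, 'gripper_width': 0.08507744103414405}
[[399.52345027   0.         252.58029522]
 [  0.         399.52345027 194.41637952]
 [  0.           0.           1.        ]] [[ 0.63014396  0.51135166 -0.58432703  1.12092281]
 [ 0.7762907  -0.39834021  0.48856711 -0.58272876]
 [ 0.01706865 -0.76147525 -0.64796921  0.73682482]
 [ 0.          0.          0.          1.        ]]
[[350.80062651   0.         253.30476251]
 [  0.         350.80062651 189.49772493]
 [  0.           0.           1.        ]] [[-0.99727152 -0.03723586  0.06374174  0.42476464]
 [-0.07380858  0.51869834 -0.85176542  0.66187929]
 [-0.00134652 -0.85414608 -0.52003141  0.49582611]
 [ 0.          0.          0.          1.        ]]
```

View pics/scene0.png

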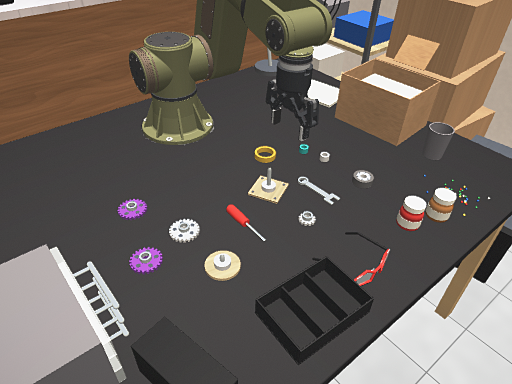

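View pics/side0.png

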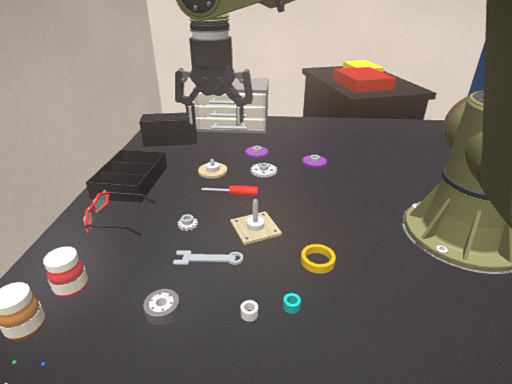

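The scene view shows the wheel (363,177), grey spacer (324,157), large gear (184,230), small gear (307,217), tall axle (268,185) and short axle (222,262). The purple gears and turquoise ring are the decoys. Next I measure these with depth from both cameras.

```bash
cat > h.py <<'E'
import numpy as np,cv2
def cloud(d):
    z=d["range_z"];v,u=np.indices(z.shape);K=d["K"]
    P=np.stack([(u-K[0,2])/K[0,0]*z,(v-K[1,2])/K[1,1]*z,z],-1)
    W=P@d["extrinsics"][:3,:3].T+d["extrinsics"][:3,3]
    W[z<=0]=np.nan
    return W
def circ(W,c,r,lo,hi):
    P=W.reshape(-1,3);m=(np.hypot(P[:,0]-c[0],P[:,1]-c[1])<r)&(P[:,2]>lo)&(P[:,2]<hi)
    P=P[m]
    if len(P)<3:return None
    (x,y),R=cv2.minEnclosingCircle(P[:,:2].astype(np.float32));return np.round([x,y,R,np.median(P[:,2]),len(P)],4)
E
python3 - <<'E'
from h import *
px={"scene":dict(wheel=(363,177),spacer=(324,157),large=(184,230),small=(307,217),tall=(268,185),short=(222,262)),
"side":dict(wheel=(161,305),spacer=(249,311),large=(264,170),small=(187,222),tall=(256,225),short=(212,170))}
rng=dict(wheel=(.045,.018,.03),spacer=(.03,.014,.03),large=(.05,.007,.03),small=(.035,.007,.03),tall=(.03,.017,.027),short=(.03,.017,.027))
for s in px:
    d=np.load(f"pics/{s}0.npz");W=cloud(d)
    for k,(u,v) in px[s].items():
        p=np.nanmedian(W[v-6:v+7,u-6:u+7].reshape(-1,3),0)
        r,lo,hi=rng[k];c=circ(W,p[:2],r,lo,hi)
        c2=circ(W,c[:2],r,lo,hi) if c is not None else None
        print(s,k,p.round(3),c2, circ(W,c[:2],.03,.017,.026) if k in("large","small") else circ(W,c[:2],.03,.032,.09) if k in("tall","short") else "")
E
```

```text
scene wheel [0.614 0.26  0.024] [6.124e-01 2.627e-01 3.140e-02 2.410e-02 2.230e+02] 
scene spacer [0.464 0.258 0.003] [4.642e-01 2.604e-01 1.860e-02 1.890e-02 5.100e+01] 
scene large [ 0.472 -0.262  0.012] [ 4.629e-01 -2.580e-01  3.920e-02  1.050e-02  4.730e+02] [ 4.637e-01 -2.576e-01  1.500e-02  2.170e-02  5.900e+01]
scene small [0.628 0.017 0.012] [6.276e-01 1.710e-02 2.250e-02 1.290e-02 1.570e+02] [6.264e-01 1.720e-02 1.470e-02 2.150e-02 5.700e+01]
scene tall [0.473 0.015 0.022] [4.703e-01 1.900e-02 2.060e-02 2.220e-02 1.020e+02] [4.707e-01 1.870e-02 6.900e-03 5.750e-02 6.000e+01]
scene short [ 0.62  -0.251  0.022] [ 6.144e-01 -2.467e-01  2.130e-02  2.200e-02  1.780e+02] [ 6.155e-01 -2.472e-01  5.400e-03  3.590e-02  1.800e+01]
side wheel [0.612 0.27  0.023] [6.121e-01 2.652e-01 3.080e-02 2.350e-02 7.930e+02] 
side spacer [0.462 0.27  0.014] [4.618e-01 2.615e-01 1.560e-02 1.910e-02 1.710e+02] 
side large [ 0.461 -0.244  0.01 ] [ 4.640e-01 -2.563e-01  4.000e-02  1.010e-02  2.350e+02] [ 4.623e-01 -2.557e-01  1.460e-02  2.070e-02  3.700e+01]
side small [0.625 0.029 0.013] [6.26e-01 2.01e-02 2.22e-02 1.26e-02 1.89e+02] [6.264e-01 1.940e-02 1.470e-02 2.090e-02 6.800e+01]
side tall [0.466 0.034 0.021] [4.685e-01 2.040e-02 2.120e-02 2.160e-02 1.490e+02] [4.689e-01 2.350e-02 5.000e-03 5.690e-02 9.500e+01]
side short [ 0.611 -0.229  0.012] [ 6.119e-01 -2.446e-01  2.150e-02  2.170e-02  8.000e+01] [ 6.135e-01 -2.453e-01  5.900e-03  3.540e-02  1.200e+01]
```

```bash
python3 -m handwheel '[[1,[0.06,0.25,-0.05],[0,0,0]],[1,[0.124,0.528,-0.1],[0,0,0]],[1,[0.124,0.528,-0.1],[0,0,0]],[1,[0.124,0.528,-0.1],[0,0,0]],[1,[0.124,0.528,-0.1],[0,0,0]],[1,[0.124,0.528,-0.1],[0,0,0]],[1,[0.124,0.528,-0.1],[0,0,0]],[1,[0.124,0.528,-0.1],[0,0,0]],[1,[0.124,0.528,-0.1],[0,0,0]],[1,[0.124,0.528,-0.1],[0,0,0]]]' 40
python3 - <<'E'
from h import *
from rig import env
d=env.get_image("wrist");W=cloud(d);cv2.imwrite("pics/w1.png",d["image"][:,:,::-1])
print(circ(W,(.612,.264),.045,.018,.03)); print(env.observe()["ee_pos"],d["extrinsics"].round(3))
E
```

```text
t: 0.93
ee_pos: [0.6119, 0.2635, 0.181]
orientation: [-3.141, 0.0, 1.571]
force: [-0.8, -0.8, 0.8]
gripper_width: 0.0853
grip_force: 0.0
[6.118e-01 2.636e-01 3.000e-02 2.320e-02 3.010e+03]
[0.61204373 0.26305118 0.18145339] [[ 1.    -0.    -0.001  0.612]
 [-0.    -0.955 -0.296  0.339]
 [-0.001  0.296 -0.955  0.323]
 [ 0.     0.     0.     1.   ]]
```

View pics/w1.png

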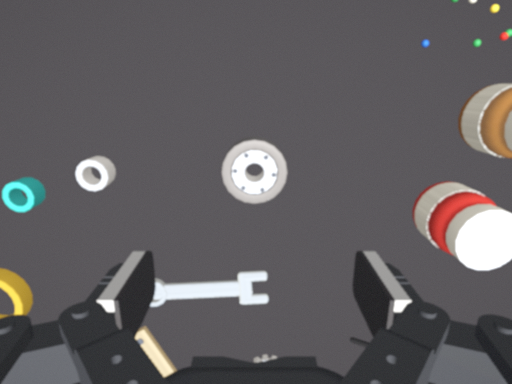

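The wrist view confirms the wheel at pixel (255,171), position (0.6118, 0.2636), radius 30 mm. Nothing stands near it.

```bash
python3 -m handwheel '[[1,[0,0,-0.08],[0,0,0]],[1,[0,0,-0.16],[0,0,0]],[1,[0,0,-0.24],[0,0,0]],[1,[0,0,-0.3],[0,0,0]],[1,[0,0,-0.34],[0,0,0]],[1,[0,0,-0.362],[0,0,0]],[1,[0,0,-0.362],[0,0,0]],[0,[0,0,-0.362],[0,0,0]],[-1,[0,0,-0.362],[0,0,0]],[-1,[0,0,-0.362],[0,0,0]],[-1,[0,0,-0.362],[0,0,0]],[-1,[0,0,-0.362],[0,0,0]]]' 40
python3 -m handwheel '[[-1,[0,0,0],[0,0,0]],[-1,[0,0,0],[0,0,0]],[-1,[0,0,0],[0,0,0]]]' 50
```

```text
t: 1.98
ee_pos: [0.6132, 0.2642, 0.0031]
orientation: [3.138, -0.001, 1.571]
force: [-1.1, -1.9, 7.5]
gripper_width: 0.059
grip_force: 42.4
t: 2.23
ee_pos: [0.6132, 0.2641, 0.0032]
orientation: [3.138, -0.001, 1.571]
force: [-1.1, -2.1, 7.6]
gripper_width: 0.0586
grip_force: 51.7
```

```bash
python3 -m handwheel '[[-1,[0,0,0.04],[0,0,0]],[-1,[0,0,0.12],[0,0,0]],[-1,[0,0,0.2],[0,0,0]],[-1,[0,0,0.28],[0,0,0]],[-1,[0,0,0.36],[0,0,0]],[-1,[-0.03,-0.07,0.36],[0,0,0]],[-1,[-0.06,-0.14,0.36],[0,0,0]],[-1,[-0.09,-0.21,0.36],[0,0,0]],[-1,[-0.12,-0.28,0.36],[0,0,0]],[-1,[-0.15,-0.35,0.36],[0,0,0]],[-1,[-0.18,-0.42,0.36],[0,0,0]],[-1,[-0.21,-0.49,0.36],[0,0,0]]]'
python3 -m handwheel '[[-1,[-0.03,-0.07,0],[0,0,0]],[-1,[-0.06,-0.14,0],[0,0,0]],[-1,[-0.076,-0.178,0],[0,0,0]],[-1,[-0.076,-0.178,0],[0,0,0]],[-1,[-0.076,-0.178,0],[0,0,0]]]'
python3 - <<'E'
from h import *
from rig import env
d=env.get_image("wrist");W=cloud(d);cv2.imwrite("pics/w2.png",d["image"][:,:,::-1])
print(circ(W,(.4697,.02),.028,.017,.027),circ(W,(.4697,.02),.02,.04,.07),circ(W,(.4697,.02),.02,.07,.09)); p=env.observe()["ee_pos"];print(p)
for z in (.01,.015,.02,.025,.03): print(circ(W,p[:2],.05,p[2]+z-.0025,p[2]+z+.0025))
E
```

```text
t: 3.23
ee_pos: [0.5062, 0.0175, 0.1818]
orientation: [3.139, 0.0, 1.571]
force: [1.3, -1.1, -1.3]
gripper_width: 0.0589
grip_force: 54.1
t: 3.65
ee_pos: [0.469, -0.0708, 0.1817]
orientation: [3.139, 0.001, 1.569]
force: [0.4, 0.1, -1.1]
gripper_width: 0.0588
grip_force: 54.1
[4.685e-01 1.920e-02 2.000e-02 2.130e-02 1.666e+03] [4.687e-01 1.550e-02 4.800e-03 5.800e-02 1.600e+01] [4.684e-01 1.840e-02 5.800e-03 7.620e-02 2.150e+02]
[ 0.46929185 -0.07005388  0.18141378]
[ 4.692e-01 -6.410e-02  4.160e-02  1.916e-01  9.120e+02]
[ 4.687e-01 -6.420e-02  4.280e-02  1.966e-01  1.157e+03]
[ 4.6900e-01 -6.4100e-02  4.3100e-02  2.0170e-01  1.4025e+04]
[ 4.690e-01 -6.420e-02  4.320e-02  2.065e-01  6.670e+02]
[ 4.689e-01 -6.420e-02  4.310e-02  2.115e-01  7.710e+02]
```

View pics/w2.png

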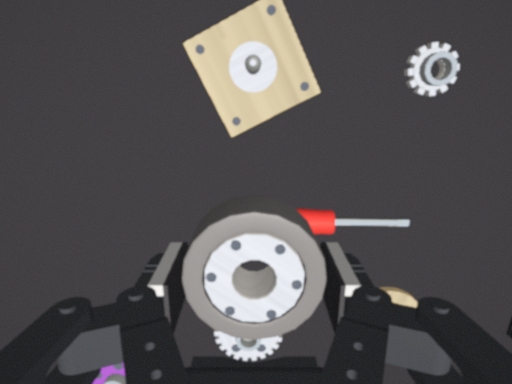

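The wrist view shows the tall axle at pixel (253,65) and the held wheel at (255,275), level between the fingers. I will work out the wheel's offset in the hand.

Run:
```python
from h import *
from rig import env
d=env.get_image("wrist");W=cloud(d);p=env.observe()["ee_pos"]
P=W.reshape(-1,3);m=(abs(P[:,0]-p[0])<.024)&(abs(P[:,1]-p[1])<.04)&(abs(P[:,2]-p[2]-.0205)<.0025);Q=P[m]
print(p,Q.min(0)-p,Q.max(0)-p,np.median(Q[:,2])-p[2],np.polyfit(Q[:,1],Q[:,2],1),np.polyfit(Q[:,0],Q[:,2],1))
s=Q[abs(Q[:,0]-p[0])<.003]; y=np.sort(s[:,1]-p[1]); g=np.diff(y); i=g.argmax(); print("col",y[0],y[-1],"bore",y[i],y[i+1])
```

```text
[ 0.46939082 -0.06955832  0.18114502] [-0.02399125 -0.03057031  0.01801415] [0.02399902 0.02914915 0.02242168] 0.02026001780243339 [-0.0033109  0.2011357] [-0.00113272  0.20189335]
col -0.030570308825898077 0.029149148681074703 bore -0.008821557257608567 0.007144486512875664
```

```bash
python3 -m handwheel '[[-1,[-0.001,0.08,0],[0,0,0]],[-1,[-0.001,0.15,0],[0,0,0]],[-1,[-0.001,0.179,0],[0,0,0]],[-1,[-0.001,0.179,0],[0,0,0]],[-1,[-0.001,0.179,-0.06],[0,0,0]],[-1,[-0.001,0.179,-0.12],[0,0,0]],[-1,[-0.001,0.179,-0.16],[0,0,0]],[-1,[-0.001,0.179,-0.16],[0,0,0]],[-1,[-0.001,0.179,-0.18],[0,0,0]],[-1,[-0.001,0.179,-0.2],[0,0,0]],[-1,[-0.001,0.179,-0.22],[0,0,0]],[-1,[-0.001,0.179,-0.22],[0,0,0]]]'
python3 - <<'E'
from h import *
from rig import env
d=env.get_image("wrist");W=cloud(d);p=env.observe()["ee_pos"]
print(p,circ(W,p[:2],.012,p[2]-.03,p[2]+.015)); cv2.imwrite("pics/w3.png",d["image"][150:,100:400,::-1])
E
```

```text
t: 4.75
ee_pos: [0.468, 0.0195, 0.069]
orientation: [-3.14, -0.0, 1.571]
force: [-0.3, -0.3, -1.1]
gripper_width: 0.0588
grip_force: 54.3
[0.46825914 0.01950547 0.06980659] [4.680e-01 1.760e-02 9.000e-03 7.790e-02 1.058e+03]
```

View pics/w3.png

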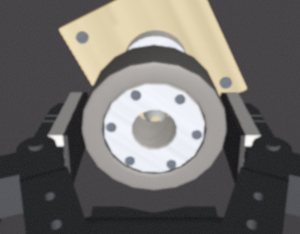

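The axle tip shows centred in the wheel's bore (crop pixel 155,125), so I lower it.

```bash
python3 -m handwheel '[[-1,[0,0,-0.02],[0,0,0]],[-1,[0,0,-0.04],[0,0,0]],[-1,[0,0,-0.06],[0,0,0]],[-1,[0,0,-0.075],[0,0,0]],[-1,[0,0,-0.083],[0,0,0]],[-1,[0,0,-0.086],[0,0,0]],[-1,[0,0,-0.086],[0,0,0]]]'
```

```text
t: 5.38
ee_pos: [0.4684, 0.0195, 0.0269]
orientation: [-3.141, -0.0, 1.571]
force: [0.3, -0.2, -1.3]
gripper_width: 0.0586
grip_force: 54.3
```

```bash
python3 -m handwheel '[[-1,[0,0,-0.002],[0,0,0]],[-1,[0,0,-0.003],[0,0,0]],[-1,[0,0,-0.003],[0,0,0]]]'; python3 -m handwheel '[[0.7,[0,0,0],[0,0,0]],[1,[0,0,0],[0,0,0]],[1,[0,0,0],[0,0,0]],[1,[0,0,0],[0,0,0]],[1,[0,0,0.03],[0,0,0]],[1,[0,0,0.09],[0,0,0]],[1,[0,0,0.17],[0,0,0]],[1,[0,0,0.25],[0,0,0]],[1,[0,0,0.3],[0,0,0]],[1,[0,-0.08,0.3],[0,0,0]],[1,[0,-0.1,0.3],[0,0,0]],[1,[0,-0.1,0.3],[0,0,0]]]'
python3 - <<'E'
from h import *
from rig import env
d=env.get_image("wrist");W=cloud(d);p=env.observe()["ee_pos"]
print(p,circ(W,(.4685,.019),.05,.042,.05),circ(W,(.4685,.019),.02,.07,.09))
E
```

```text
t: 5.63
ee_pos: [0.4686, 0.0195, 0.026]
orientation: [3.141, 0.0, 1.571]
force: [-0.1, -0.0, -0.9]
gripper_width: 0.0588
grip_force: 54.3
t: 6.63
ee_pos: [0.4684, -0.0323, 0.1759]
orientation: [3.141, 0.0, 1.568]
force: [-0.1, 0.4, -0.5]
gripper_width: 0.0854
grip_force: 0.0
[ 0.4682596  -0.03119765  0.17548695] [4.683e-01 1.880e-02 3.000e-02 4.520e-02 4.108e+03] [4.685e-01 1.880e-02 5.800e-03 7.630e-02 1.970e+02]
```

```bash
python3 -m handwheel '[[0.2,[0,0.07,0],[0,0,0]],[0.2,[-0.01,0.15,0],[0,0,0]],[0.2,[-0.01,0.23,0],[0,0,0]],[0.2,[-0.01,0.31,0],[0,0,0]],[0.2,[-0.01,0.39,0],[0,0,0]],[0.2,[-0.01,0.47,0],[0,0,0]],[0.2,[-0.01,0.55,0],[0,0,0]],[0.2,[-0.01,0.585,0],[0,0,0]],[0.2,[-0.01,0.585,0],[0,0,0]],[0.2,[-0.01,0.585,-0.05],[0,0,0]],[0.2,[-0.01,0.585,-0.05],[0,0,0]]]'
python3 - <<'E'
from h import *
from rig import env
d=env.get_image("wrist");W=cloud(d);p=env.observe()["ee_pos"]
print(p,circ(W,(.463,.2605),.03,.016,.025),circ(W,(.40,.2605),.035,.016,.025))
cv2.imwrite("pics/w4.png",d["image"][:,:,::-1])
E
```

```text
t: 7.6
ee_pos: [0.4615, 0.2617, 0.1469]
orientation: [-3.136, 0.003, 1.572]
force: [-0.8, -0.1, -1.9]
gripper_width: 0.0509
grip_force: 0.0
[0.46212739 0.26160445 0.14874589] [4.619e-01 2.597e-01 1.510e-02 1.900e-02 6.280e+02] [3.899e-01 2.392e-01 1.490e-02 1.910e-02 5.440e+02]
```

View pics/w4.png

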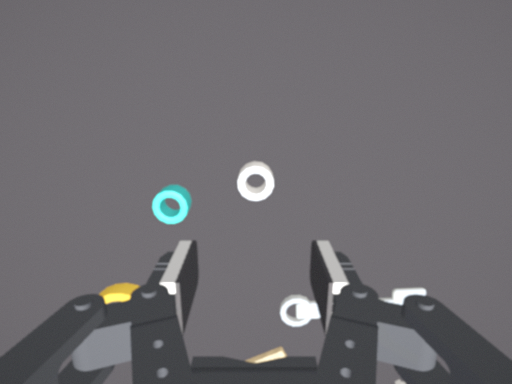

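The spacer is at pixel (255,182), position (0.462, 0.260). The turquoise ring at (172,204) is 75 mm away, clear of the half-open fingers.

```bash
python3 -m handwheel '[[0.2,[0,-0.003,-0.07],[0,0,0]],[0.2,[0,-0.003,-0.14],[0,0,0]],[0.2,[0,-0.003,-0.2],[0,0,0]],[0.2,[0,-0.003,-0.23],[0,0,0]],[0.2,[0,-0.003,-0.23],[0,0,0]],[0.2,[0,-0.003,-0.23],[0,0,0]]]'
```

```text
t: 8.15
ee_pos: [0.4637, 0.2603, 0.0364]
orientation: [-3.141, 0.0, 1.57]
force: [0.6, -0.1, 0.4]
gripper_width: 0.0513
grip_force: 0.0
```

```bash
python3 -m handwheel '[[0.2,[-0.003,-0.001,-0.04],[0,0,0]],[0.2,[-0.003,-0.001,-0.062],[0,0,0]],[0.2,[-0.003,-0.001,-0.062],[0,0,0]],[-1,[-0.003,-0.001,-0.062],[0,0,0]],[-1,[-0.003,-0.001,-0.062],[0,0,0]],[-1,[-0.003,-0.001,-0.062],[0,0,0]],[-1,[-0.003,-0.001,-0.062],[0,0,0]],[-1,[-0.003,-0.001,-0.062],[0,0,0]]]' 30; python3 -m handwheel '[[-1,[0,0,0.03],[0,0,0]],[-1,[0,0,0.1],[0,0,0]],[-1,[0,0,0.18],[0,0,0]],[-1,[0,0,0.26],[0,0,0]],[-1,[0,0,0.32],[0,0,0]],[-1,[0,-0.08,0.35],[0,0,0]],[-1,[0.01,-0.16,0.35],[0,0,0]],[-1,[0.01,-0.24,0.35],[0,0,0]],[-1,[0.01,-0.32,0.35],[0,0,0]],[-1,[0.01,-0.4,0.35],[0,0,0]],[-1,[0.01,-0.48,0.35],[0,0,0]],[-1,[0.012,-0.56,0.35],[0,0,0]]]' ; python3 -m handwheel '[[-1,[0,-0.02,0],[0,0,0]],[-1,[0,-0.02,0],[0,0,0]],[-1,[0,-0.02,0],[0,0,0]]]'
cat > held.py <<'E'
from h import *
from rig import env
import sys
d=env.get_image("wrist");W=cloud(d);p=env.observe()["ee_pos"];cv2.imwrite(sys.argv[1],d["image"][:,:,::-1])
P=W.reshape(-1,3);m=(abs(P[:,0]-p[0])<.010)&(abs(P[:,1]-p[1])<.025)&(P[:,2]>p[2]-.005)&(P[:,2]<p[2]+.03);Q=P[m]
zt=np.percentile(Q[:,2],90);Q=Q[abs(Q[:,2]-zt)<.003]
print(p,"top-TCP",zt-p[2],"tilt",np.polyfit(Q[:,1],Q[:,2],1)[0],np.polyfit(Q[:,0],Q[:,2],1)[0])
s=Q[abs(Q[:,0]-p[0])<.002]; y=np.sort(s[:,1]-p[1]); i=np.diff(y).argmax(); print("y",y[0],y[-1],"mid",(y[0]+y[-1])/2,"bore",y[i],y[i+1])
print(circ(W,(.4685,.019),.02,.07,.09))
E
python3 held.py pics/w5.png
```

```text
t: 8.82
ee_pos: [0.4626, 0.2603, 0.0061]
orientation: [3.14, -0.001, 1.571]
force: [-2.2, -0.7, 6.8]
gripper_width: 0.0286
grip_force: 29.4
t: 9.82
ee_pos: [0.4676, -0.0219, 0.1807]
orientation: [3.14, 0.0, 1.571]
force: [1.1, -0.1, -0.5]
gripper_width: 0.0292
grip_force: 29.8
t: 10.07
ee_pos: [0.468, -0.03, 0.1803]
orientation: [3.141, -0.0, 1.569]
force: [-0.9, -0.5, -0.5]
gripper_width: 0.0289
grip_force: 29.8
[ 0.46804026 -0.02932941  0.18015785] top-TCP 0.01353256974416811 tilt -0.004435499308107939 -0.0012756376314440772
y -0.016431758950172723 0.014039974770125696 mid -0.0011958920900235134 bore -0.009337021881080113 0.007369614978418856
[4.684e-01 1.850e-02 5.900e-03 7.620e-02 1.900e+02]
```

View pics/w5.png

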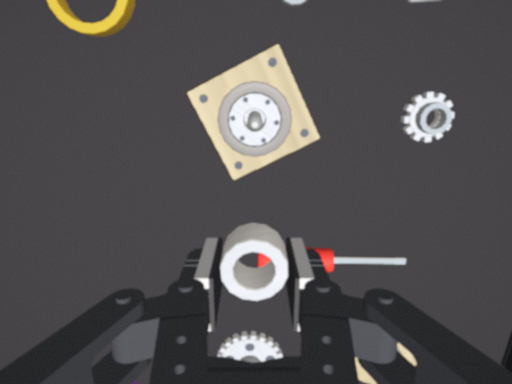

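The spacer is held level (pixel 255,270), and the wheel sits flat and centred on the axle (254,118). Now I lower the spacer.

```bash
python3 -m handwheel '[[-1,[0.001,0.06,0],[0,0,0]],[-1,[0.001,0.099,0],[0,0,0]],[-1,[0.001,0.099,0],[0,0,0]],[-1,[0.001,0.099,-0.07],[0,0,0]],[-1,[0.001,0.099,-0.13],[0,0,0]],[-1,[0.001,0.099,-0.17],[0,0,0]],[-1,[0.001,0.099,-0.19],[0,0,0]],[-1,[0.001,0.099,-0.21],[0,0,0]],[-1,[0.001,0.099,-0.23],[0,0,0]],[-1,[0.001,0.099,-0.245],[0,0,0]],[-1,[0.001,0.099,-0.25],[0,0,0]],[-1,[0.001,0.099,-0.25],[0,0,0]]]'; python3 -m handwheel '[[-1,[0,0,-0.002],[0,0,0]],[-1,[0,0,-0.004],[0,0,0]],[-1,[0,0,-0.004],[0,0,0]]]'
```

```text
t: 11.12
ee_pos: [0.4685, 0.0195, 0.0546]
orientation: [-3.141, 0.0, 1.571]
force: [-0.5, 0.9, -0.4]
gripper_width: 0.0288
grip_force: 29.8
t: 11.37
ee_pos: [0.4687, 0.0195, 0.0531]
orientation: [3.141, 0.0, 1.571]
force: [0.1, 0.4, -0.8]
gripper_width: 0.0287
grip_force: 29.8
```

```bash
python3 -m handwheel '[[-1,[0,0,-0.001],[0,0,0]],[-1,[0,0,-0.002],[0,0,0]],[-1,[0,0,-0.002],[0,0,0]],[0.2,[0,0,-0.002],[0,0,0]],[0.2,[0,0,-0.002],[0,0,0]],[0.2,[0,0,-0.002],[0,0,0]],[0.2,[0,0,0.03],[0,0,0]],[0.2,[0,0,0.1],[0,0,0]],[0.2,[0,0,0.18],[0,0,0]],[0.2,[0,0,0.25],[0,0,0]],[0.2,[0,-0.08,0.25],[0,0,0]],[0.2,[0,-0.1,0.25],[0,0,0]]]'
python3 - <<'E'
from h import *
from rig import env
d=env.get_image("wrist");W=cloud(d);p=env.observe()["ee_pos"]
print(p,circ(W,(.4685,.019),.03,.06,.069),circ(W,(.4685,.019),.035,.043,.047),circ(W,(.4685,.019),.02,.072,.09))
E
```

```text
t: 12.37
ee_pos: [0.4692, -0.0328, 0.1798]
orientation: [3.137, 0.001, 1.571]
force: [0.1, 1.1, -1.6]
gripper_width: 0.0509
grip_force: 0.0
[ 0.46859855 -0.03316788  0.17836277] [4.686e-01 1.870e-02 1.490e-02 6.500e-02 8.310e+02] [4.685e-01 1.890e-02 3.000e-02 4.510e-02 3.091e+03] [4.684e-01 1.850e-02 5.900e-03 7.640e-02 1.930e+02]
```

The spacer is seated: its top reads 65.0 mm and the wheel's top 45.1 mm, both about 0.9 mm low as in every reading so far. Next is the large gear.

```bash
python3 -m handwheel '[[0.2,[0,-0.08,0],[0,0,0]],[0.2,[-0.01,-0.16,0],[0,0,0]],[0.2,[-0.01,-0.24,0],[0,0,0]],[0.2,[-0.01,-0.32,0],[0,0,0]],[0.2,[-0.01,-0.4,0],[0,0,0]],[0.2,[-0.011,-0.448,0],[0,0,0]],[0.2,[-0.011,-0.448,-0.05],[0,0,0]],[0.2,[-0.011,-0.448,-0.056],[0,0,0]],[0.2,[-0.011,-0.448,-0.056],[0,0,0]],[0.2,[-0.011,-0.448,-0.056],[0,0,0]]]'
python3 - <<'E'
from h import *
from rig import env
d=env.get_image("wrist");W=cloud(d);p=env.observe()["ee_pos"]
print(p,circ(W,(.463,-.257),.03,.017,.026),circ(W,(.463,-.257),.05,.006,.013))
cv2.imwrite("pics/w6.png",d["image"][:,:,::-1])
E
```

```text
t: 13.25
ee_pos: [0.4631, -0.2537, 0.1499]
orientation: [-3.141, -0.001, 1.572]
force: [-1.0, 0.1, 0.0]
gripper_width: 0.0512
grip_force: 0.0
[ 0.46338264 -0.25378588  0.15045133] [ 4.628e-01 -2.580e-01  1.400e-02  2.100e-02  5.140e+02] [ 4.629e-01 -2.582e-01  3.830e-02  9.200e-03  4.457e+03]
```

View pics/w6.png

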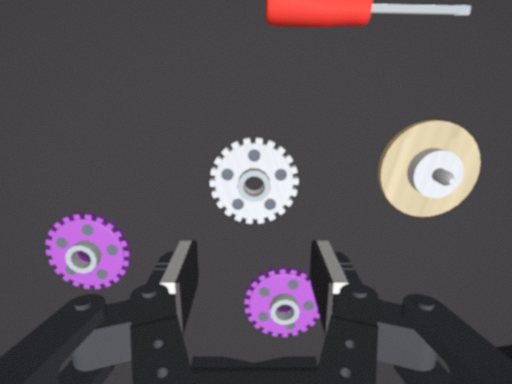

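The large gear's hub is at pixel (254,183), position (0.4628, −0.258). The purple decoys at (87,250) and (285,303) are clear of the fingers.

```bash
python3 -m handwheel '[[0.2,[-0.001,-0.009,-0.07],[0,0,0]],[0.2,[-0.001,-0.009,-0.14],[0,0,0]],[0.2,[-0.001,-0.009,-0.2],[0,0,0]],[0.2,[-0.001,-0.009,-0.25],[0,0,0]],[0.2,[-0.001,-0.009,-0.273],[0,0,0]],[0.2,[-0.001,-0.009,-0.273],[0,0,0]],[0.2,[-0.001,-0.009,-0.273],[0,0,0]],[-1,[-0.001,-0.009,-0.273],[0,0,0]],[-1,[-0.001,-0.009,-0.273],[0,0,0]],[-1,[-0.001,-0.009,-0.273],[0,0,0]],[-1,[-0.001,-0.009,-0.273],[0,0,0]],[-1,[-0.001,-0.009,-0.273],[0,0,0]]]' 50
```

```text
t: 14.3
ee_pos: [0.4634, -0.2595, 0.0154]
orientation: [3.139, 0.002, 1.571]
force: [-3.3, 2.9, 11.5]
gripper_width: 0.025
grip_force: 48.4
```

```bash
python3 -m handwheel '[[-1,[0,0,0.02],[0,0,0]],[-1,[0,0,0.06],[0,0,0]],[-1,[0,0,0.12],[0,0,0]],[-1,[0,0,0.19],[0,0,0]],[-1,[0,0,0.26],[0,0,0]],[-1,[0,0,0.33],[0,0,0]],[-1,[0,0.04,0.35],[0,0,0]],[-1,[0,0.11,0.35],[0,0,0]],[-1,[0.01,0.18,0.35],[0,0,0]],[-1,[0.01,0.25,0.35],[0,0,0]],[-1,[0.01,0.32,0.35],[0,0,0]],[-1,[0.01,0.37,0.35],[0,0,0]]]'; python3 -m handwheel '[[-1,[0,0.03,0],[0,0,0]],[-1,[0,0.03,0],[0,0,0]],[-1,[0,0.03,0],[0,0,0]]]'; python3 held.py pics/w7.png
```

```text
t: 15.3
ee_pos: [0.4671, -0.0716, 0.1896]
orientation: [3.14, 0.0, 1.572]
force: [-0.2, 0.1, -0.9]
gripper_width: 0.0245
grip_force: 49.3
t: 15.55
ee_pos: [0.4675, -0.0587, 0.1893]
orientation: [3.14, 0.0, 1.572]
force: [-0.1, -1.3, -1.7]
gripper_width: 0.0244
grip_force: 49.3
[ 0.46751903 -0.05932622  0.18906612] top-TCP 0.006369635321707506 tilt -0.0027848734406553067 0.000817803778242322
y -0.011927361199874406 0.016120635214789673 mid 0.0020966370074576336 bore -0.006159679559977246 0.01060955678099277
[4.686e-01 1.880e-02 5.900e-03 7.640e-02 1.940e+02]
```

View pics/w7.png

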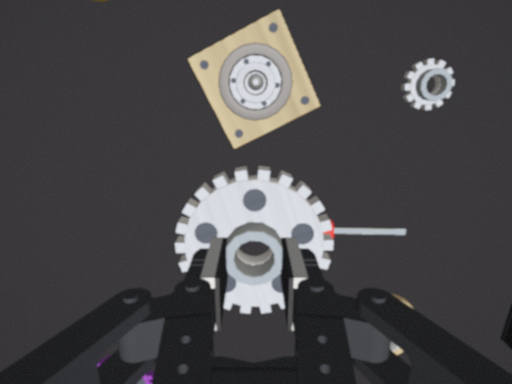

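The large gear is held level (hub at 254,255), 2.1 mm forward in y; I allow for that and lower it.

```bash
python3 -m handwheel '[[-1,[0.002,0.07,0],[0,0,0]],[-1,[0.002,0.13,0],[0,0,0]],[-1,[0.002,0.151,0],[0,0,0]],[-1,[0.002,0.151,0],[0,0,0]],[-1,[0.002,0.151,-0.07],[0,0,0]],[-1,[0.002,0.151,-0.13],[0,0,0]],[-1,[0.002,0.151,-0.15],[0,0,0]],[-1,[0.002,0.151,-0.15],[0,0,0]],[-1,[0.002,0.151,-0.15],[0,0,0]]]'
python3 - <<'E'
from h import *
from rig import env
d=env.get_image("wrist");W=cloud(d);p=env.observe()["ee_pos"];print(p,p+[0,.0021,0])
cv2.imwrite("pics/w8.png",cv2.resize(d["image"][150:,130:380,::-1],None,fx=2,fy=2))
E
```

```text
t: 16.35
ee_pos: [0.469, 0.0157, 0.1142]
orientation: [3.141, 0.0, 1.57]
force: [0.5, -0.1, -2.0]
gripper_width: 0.0247
grip_force: 49.5
[0.4693342  0.01582829 0.11476771] [0.4693342  0.01792829 0.11476771]
```

View pics/w8.png

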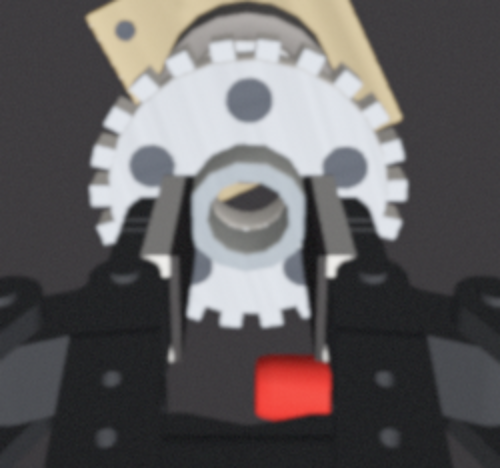

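The view through the bore is along the slanted camera axis, so the axle tip is not visible yet; the numbers agree within 1 mm, well inside the 3 mm clearance. I lower it slowly.

```bash
python3 -m handwheel '[[-1,[-0.001,0.002,-0.01],[0,0,0]],[-1,[-0.001,0.002,-0.02],[0,0,0]],[-1,[-0.001,0.002,-0.03],[0,0,0]],[-1,[-0.001,0.002,-0.04],[0,0,0]],[-1,[-0.001,0.002,-0.05],[0,0,0]],[-1,[-0.001,0.002,-0.058],[0,0,0]],[-1,[-0.001,0.002,-0.062],[0,0,0]],[-1,[-0.001,0.002,-0.062],[0,0,0]]]'; python3 -m handwheel '[[-1,[0,0,-0.002],[0,0,0]],[-1,[0,0,-0.003],[0,0,0]],[-1,[0,0,-0.003],[0,0,0]]]'
```

```text
t: 17.07
ee_pos: [0.4679, 0.0175, 0.0819]
orientation: [-3.141, -0.0, 1.571]
force: [-0.3, -0.1, -1.6]
gripper_width: 0.0246
grip_force: 49.5
t: 17.32
ee_pos: [0.4683, 0.0175, 0.0815]
orientation: [3.141, 0.0, 1.571]
force: [-2.5, -0.9, 6.2]
gripper_width: 0.0248
grip_force: 50.4
```

```bash
python3 -m handwheel '[[0.2,[0,0,0],[0,0,0]],[0.2,[0,0,0],[0,0,0]],[0.2,[0,0,0],[0,0,0]],[0.2,[0,0,0.02],[0,0,0]],[0.2,[0,0,0.08],[0,0,0]],[0.2,[0,0,0.15],[0,0,0]],[0.2,[0,0,0.21],[0,0,0]],[0.2,[0,-0.08,0.21],[0,0,0]],[0.2,[0,-0.1,0.21],[0,0,0]],[0.2,[0,-0.1,0.21],[0,0,0]]]'
python3 - <<'E'
from h import *
from rig import env
d=env.get_image("wrist");W=cloud(d);p=env.observe()["ee_pos"]
print(p,circ(W,(.4685,.019),.03,.083,.092),circ(W,(.4685,.019),.05,.071,.079))
P=W.reshape(-1,3);Q=P[(np.hypot(P[:,0]-.4685,P[:,1]-.019)<.036)&(abs(P[:,2]-.075)<.004)];print(np.polyfit(Q[:,0],Q[:,2],1),np.polyfit(Q[:,1],Q[:,2],1))
E
```

```text
t: 18.15
ee_pos: [0.4679, -0.0343, 0.1865]
orientation: [3.141, 0.0, 1.568]
force: [-0.4, -0.1, -0.5]
gripper_width: 0.0514
grip_force: 0.0
[ 0.46779035 -0.03321046  0.18598762] [4.683e-01 1.860e-02 1.390e-02 8.710e-02 7.370e+02] [4.682e-01 1.860e-02 3.820e-02 7.520e-02 6.686e+03]
[-0.00165532  0.0759992 ] [-0.00077828  0.07523978]
```

The large gear is seated level: disc top reads 75.2 mm, hub top 87.1 mm. Next is the small gear.

```bash
python3 -m handwheel '[[0.2,[0.06,0.02,0],[0,0,0]],[0.2,[0.13,0.04,0],[0,0,0]],[0.2,[0.2,0.06,0],[0,0,0]],[0.2,[0.27,0.08,0],[0,0,0]],[0.2,[0.317,0.104,-0.03],[0,0,0]],[0.2,[0.317,0.104,-0.072],[0,0,0]],[0.2,[0.317,0.104,-0.072],[0,0,0]],[0.2,[0.317,0.104,-0.072],[0,0,0]],[0.2,[0.317,0.104,-0.072],[0,0,0]]]'
python3 - <<'E'
from h import *
from rig import env
d=env.get_image("wrist");W=cloud(d);p=env.observe()["ee_pos"]
print(p,circ(W,(.6264,.0183),.025,.017,.026),circ(W,(.6264,.0183),.035,.006,.013))
cv2.imwrite("pics/w9.png",d["image"][:,:,::-1])
E
```

```text
t: 18.95
ee_pos: [0.6263, 0.0197, 0.1509]
orientation: [3.141, -0.0, 1.571]
force: [-0.7, 0.5, 1.6]
gripper_width: 0.0514
grip_force: 0.0
[0.62650175 0.01952449 0.15137819] [6.265e-01 1.800e-02 1.380e-02 2.110e-02 5.240e+02] [6.262e-01 1.750e-02 2.240e-02 8.600e-03 8.580e+02]
```

View pics/w9.png

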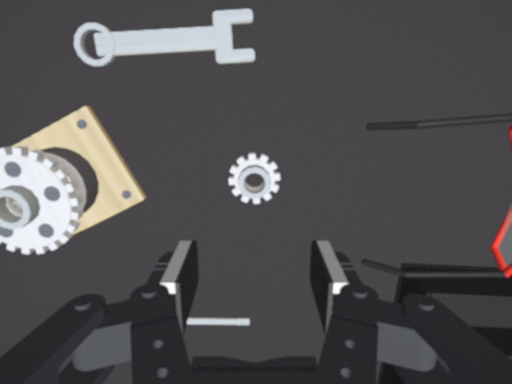

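The small gear is at pixel (255,180), position (0.6264, 0.018). The wrench and the screwdriver tip are clear of it.

```bash
python3 -m handwheel '[[0.2,[0,-0.003,-0.07],[0,0,0]],[0.2,[0,-0.003,-0.14],[0,0,0]],[0.2,[0,-0.003,-0.2],[0,0,0]],[0.2,[0,-0.003,-0.25],[0,0,0]],[0.2,[0,-0.003,-0.275],[0,0,0]],[0.2,[0,-0.003,-0.275],[0,0,0]],[0.2,[0,-0.003,-0.275],[0,0,0]],[-1,[0,-0.003,-0.275],[0,0,0]],[-1,[0,-0.003,-0.275],[0,0,0]],[-1,[0,-0.003,-0.275],[0,0,0]],[-1,[0,-0.003,-0.275],[0,0,0]],[-1,[0,-0.003,-0.275],[0,0,0]]]' 40; python3 -m handwheel '[[-1,[0,0,0.02],[0,0,0]],[-1,[0,0,0.06],[0,0,0]],[-1,[0,0,0.13],[0,0,0]],[-1,[0,0,0.2],[0,0,0]],[-1,[0,0,0.27],[0,0,0]],[-1,[0,-0.07,0.27],[0,0,0]],[-1,[0,-0.14,0.27],[0,0,0]],[-1,[-0.01,-0.21,0.27],[0,0,0]],[-1,[-0.01,-0.28,0.27],[0,0,0]],[-1,[-0.02,-0.35,0.27],[0,0,0]],[-1,[-0.025,-0.42,0.27],[0,0,0]],[-1,[-0.025,-0.49,0.27],[0,0,0]]]'; python3 -m handwheel '[[-1,[0,-0.07,0],[0,0,0]],[-1,[0,-0.126,0],[0,0,0]],[-1,[0,-0.126,0],[0,0,0]],[-1,[0,-0.126,0],[0,0,0]]]'; python3 held.py pics/w10.png
python3 - <<'E'
from h import *
from rig import env
W=cloud(env.get_image("wrist"))
print(circ(W,(.6135,-.246),.028,.017,.026),circ(W,(.6135,-.246),.02,.034,.05))
E
```

```text
t: 20.0
ee_pos: [0.6276, 0.018, 0.0148]
orientation: [3.138, 0.0, 1.571]
force: [-1.5, 0.7, 8.7]
gripper_width: 0.0254
grip_force: 38.8
t: 21.0
ee_pos: [0.6135, -0.2288, 0.149]
orientation: [3.14, 0.001, 1.571]
force: [1.5, 0.4, -0.7]
gripper_width: 0.025
grip_force: 39.4
t: 21.33
ee_pos: [0.6136, -0.2914, 0.1483]
orientation: [3.141, 0.0, 1.569]
force: [0.8, 0.3, -1.0]
gripper_width: 0.0252
grip_force: 39.5
[ 0.61389515 -0.29015531  0.14815807] top-TCP 0.006923370573708398 tilt -0.004298848415693552 -0.0029145275037887105
y -0.014974700537428665 0.012943669796963042 mid -0.0010155153702328112 bore -0.009632737033529404 0.007483677218824147
None
[ 6.140e-01 -2.478e-01  2.000e-02  2.130e-02  1.869e+03] [ 6.146e-01 -2.504e-01  5.200e-03  3.710e-02  1.470e+02]
```

View pics/w10.png

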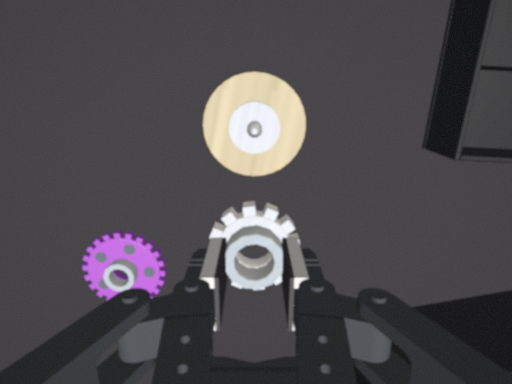

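The small gear is held level (hub at 254,258) and the short axle is at (254,128). The shoulder and tip estimates differ by 2.6 mm in y, so I check the tip before going on.

Run:
```python
from h import *
from rig import env
d=env.get_image("wrist");W=cloud(d);P=W.reshape(-1,3)
for lo,hi in((.024,.03),(.03,.036),(.036,.0395),(.0395,.043)): print(lo,circ(W,(.614,-.248),.015,lo,hi))
print(circ(W,(.614,-.248),.05,.004,.010))
cv2.imwrite("pics/w11.png",cv2.resize(d["image"][60:190,190:320,::-1],None,fx=4,fy=4,interpolation=2))
```

```text
0.024 [ 6.133e-01 -2.450e-01  5.200e-03  2.750e-02  1.200e+01]
0.03 [ 6.14e-01 -2.48e-01  6.00e-03  3.44e-02  8.50e+01]
0.036 [ 6.137e-01 -2.483e-01  4.600e-03  3.770e-02  7.200e+01]
0.0395 [ 6.141e-01 -2.486e-01  2.700e-03  4.050e-02  2.300e+01]
[ 6.140e-01 -2.480e-01  4.210e-02  7.300e-03  6.144e+03]
```

View pics/w11.png

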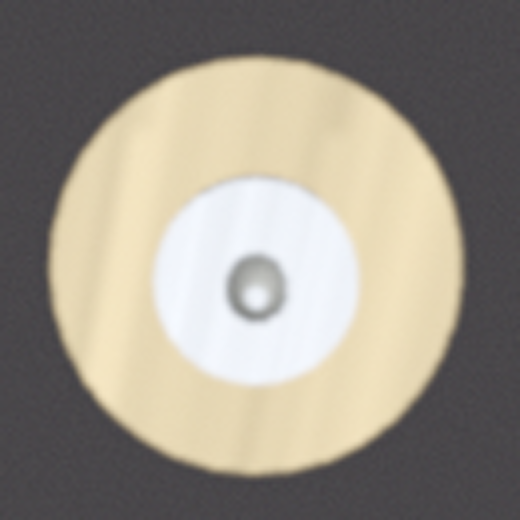

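The crop shows the axle tip at (257,288), close to the shoulder centre; restricting the heights puts base, shoulder and tip all at (0.614, −0.248). Lowering the gear there.

```bash
python3 -m handwheel '[[-1,[0,0.05,0],[0,0,0]],[-1,[0,0.087,0],[0,0,0]],[-1,[0,0.087,0],[0,0,0]],[-1,[0,0.087,-0.07],[0,0,0]],[-1,[0,0.087,-0.13],[0,0,0]],[-1,[0,0.087,-0.165],[0,0,0]],[-1,[0,0.087,-0.17],[0,0,0]],[-1,[0,0.087,-0.17],[0,0,0]]]'; python3 -m handwheel '[[-1,[0,0,-0.01],[0,0,0]],[-1,[0,0,-0.02],[0,0,0]],[-1,[0,0,-0.03],[0,0,0]],[-1,[0,0,-0.04],[0,0,0]],[-1,[0,0,-0.048],[0,0,0]],[-1,[0,0,-0.05],[0,0,0]],[-1,[0,0,-0.05],[0,0,0]]]'
```

```text
t: 22.15
ee_pos: [0.6139, -0.2459, 0.062]
orientation: [-3.14, -0.001, 1.572]
force: [0.3, -1.2, 0.2]
gripper_width: 0.025
grip_force: 39.5
t: 22.73
ee_pos: [0.614, -0.2465, 0.0372]
orientation: [-3.141, -0.0, 1.571]
force: [-0.2, 0.3, -0.7]
gripper_width: 0.0252
grip_force: 39.5
```

```bash
python3 -m handwheel '[[-1,[0,0,-0.002],[0,0,0]],[-1,[0,0,-0.002],[0,0,0]],[0.2,[0,0,-0.002],[0,0,0]],[0.2,[0,0,-0.002],[0,0,0]],[0.2,[0,0,-0.002],[0,0,0]],[0.2,[0,0,0.02],[0,0,0]],[0.2,[0,0,0.08],[0,0,0]],[0.2,[0,0,0.15],[0,0,0]],[0.2,[0,0,0.22],[0,0,0]],[0.2,[0,-0.08,0.22],[0,0,0]],[0.2,[0,-0.08,0.22],[0,0,0]],[0.2,[0,-0.08,0.22],[0,0,0]]]'
python3 - <<'E'
from h import *
from rig import env
W=cloud(env.get_image("wrist"));P=W.reshape(-1,3)
print(circ(W,(.614,-.248),.025,.04,.049),circ(W,(.614,-.248),.03,.027,.035))
Q=P[(np.hypot(P[:,0]-.614,P[:,1]+.248)<.014)&(abs(P[:,2]-.0435)<.003)];print(np.polyfit(Q[:,0],Q[:,2],1),np.polyfit(Q[:,1],Q[:,2],1))
d=env.get_image("side");W=cloud(d);cv2.imwrite("pics/end.png",d["image"][:,:,::-1])
print(circ(W,(.4685,.019),.05,.07,.078),circ(W,(.4685,.019),.03,.083,.092))
E
```

```text
t: 23.73
ee_pos: [0.6138, -0.2879, 0.1485]
orientation: [3.14, 0.001, 1.569]
force: [0.1, -0.1, -0.5]
gripper_width: 0.0513
grip_force: 0.0
[ 6.139e-01 -2.469e-01  1.410e-02  4.300e-02  6.960e+02] [ 6.141e-01 -2.469e-01  2.230e-02  3.070e-02  1.204e+03]
[-0.00045905  0.04327566] [0.01387873 0.04642683]
[4.662e-01 2.010e-02 4.060e-02 7.540e-02 4.390e+02] [4.686e-01 2.000e-02 1.490e-02 8.690e-02 7.000e+01]
```

View pics/end.png

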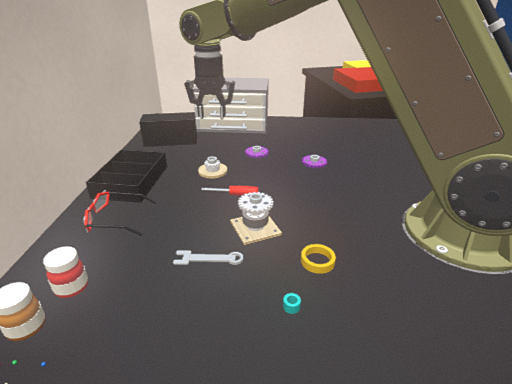

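The side view shows the full stack on the tall axle at (256,212) and the small gear on the short axle at (212,165). Its hub top reads 43.0 mm, with the same 1 mm offset from nominal, so it is seated. The wrench and screwdriver have not moved.

```bash
python3 -c "
from rig import env
print(env.close_job())"
```

```text
the job is handed in; nothing more can be done
None
```

The job is handed in after about 24 s of the 112 s: wheel, spacer and large gear are seated in that order on the tall axle, the small gear is seated on the short one, and the wrench and screwdriver were not touched.

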